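# Feel out the stiff flip stops

### The arm

A 6-joint arm with a two-finger parallel gripper is mounted at the origin on a cart in front of the work surface, level with it; the furniture and walls round the work are solid. World frame = base frame: x ahead of the robot, y to its left, z up, the work surface at z = 0. Lengths are in m, angles in rad, forces in N, time in s.
With the tool pointing down it reaches from about 0.275 to 0.775 m from the base axis. Payload 14.6 kg.
Tool frame: the origin (TCP) lies between the finger pads; the fingertips stand robot.tcp_to_tips ahead of it and the grasp point (between the pads) lies 3 mm ahead of it (robot.tcp_to_tips is the distance from the TCP to the fingertips, in m); z points along the fingers, y is the line along which they close (so a half turn about z gives the same grasp; the last joint's range is limited). The gripper opens to 85 mm and grips with 20 to 120 N. Pads are 22 mm wide; open, the fingers measure 114 mm over their backs; the gripper's body (76 mm by 85 mm) begins 54 mm behind the grasp point. The pads swing forward as they close: fully open they stand 13 mm farther back than shut.
Start: joints at [1.158, 0.263, -0.048, 1.259, 0, 1.415], TCP at [0.134, 0.508, 0.253] pointing down, gripper open.
Joint ranges: [-2.65, 2.65], [-0.89, 1.7], [-1.18, 1.37], [-2.13, 2.11], [-1.35, 1.29], [-3.14, 3.14]. Speed limits (rad/s): [1.89, 1.89, 2.57, 2.79, 3.14, 3.14].

### API

Orientations are given as a unit quaternion [x, y, z, w].
In Python, from plant import robot, cams gives the robot as it stands. The module is installed in compiled form; this text tells all that it offers. Calls block until the motion is done:
- robot.move_pose(position, orientation): joint-space move of the TCP to a pose.
- robot.servo_line(position, rotation=None, feed=0.15, until_force=None): straight line of the TCP; rotation=None keeps the orientation; feed is the mean speed in m/s. With until_force (N) it stops when the force on the tool has changed by that much, and returns True; else False.
- robot.movej(angles): joint-space move.
- robot.command_gripper(opening, grasp_force=None): finger opening in m; grasp_force is the grip in N (None keeps the last); returns when the fingers have stopped.
- robot.sleep(seconds).
- robot.inverse_kinematics(position, orientation): joint angles nearest the present ones, or None.
- robot.get_obs(): the state.
- cams.grab_frame(name): name is "scene" or "top" or "wrist"; returns a dict with "image" (384x512x3 uint8, red, green, blue), "range_z" (384x512 float32, m along the optical axis (not along the pixel's ray), 0 where there is no reading), "vfov" (degrees; the focal length in pixels is half the picture's height over the tangent of half this angle, whatever the lens; pixels are square), "cx", "cy" (the principal point, pixels), "R" (3x3) and "t" (3): a world point X has camera coordinates R X + t. Camera axes: x right, y down, z forward; pixel columns grow to the right and rows downward; lengths in m; the calibration is good to about 2 mm. A picture is of the moment at which its call begins.
A pose or a line that the arm cannot do raises robot.MotionError and nothing moves.
- robot.close_job(): hands the job in; it is judged then, once.
The state is a dict: "t": time; "joints": joint angles; "qvel": joint speeds; "effort": joint torques, N m; "ee_pos": TCP position; "tcp_rot": TCP orientation; "force": force on the tool from outside, world axes, zero at the start; "ft_torque": the same for the moment, N m; "grip_width": finger opening in m; "grip_force": force on a finger pad.
Only numpy, scipy, OpenCV 4.12 (cv2) and the standard library are available. Lean on these libraries where they do the work, as an engineer would, in place of code of your own. Each camera call takes 0.05 s, during which the arm holds its last target. There are 200 camera calls.

### The job

Check the three flip stops on the fence by feel, starting with the left one and working to the right: swing each arm up until it just meets its stop screw, gently and without leaning hard on the screw, and feel whether the hinge moves freely or drags. Lay every free one fully back down and leave every stiff one standing up, so that we see which to oil; do not disturb the bit box, the oil can or the hex keys.

Things in the scene. Friction and masses are not known exactly. Their poses are not given: they have to be found in the camera images.
- fence: Fence bolted to the bench: aluminium rail 60 x 350 mm, 29 mm high. Origin on the bench top under the middle hinge; x points away from the robot, y along the rail to its left end, z up (turned up to 0.25 rad). Carries three like flip stops, each in a dark steel clevis 32 mm wide, 68 mm high; behind each a post 20 mm wide, 108 mm high, x = +28 to +38 mm, holds a stop screw that points at the arm.
- flip_left: Left flip stop: flat aluminium arm, 14 x 10 mm, with a black round cross bar (handle) at its end. Origin on the hinge axis, at (0, 115, 48) mm in the fence's frame; the handle's middle is at (-95, 0, 0) mm in its own frame. The handle runs along y, 42 mm over its round ends, 16 mm thick; pinched from above by the two ends it turns between the fingers.
- pivot_left (a joint): Hinge about the fence's y axis: 0 = arm fully down, level, pointing to the robot, on a solid rest; grows as the handle swings up and away from the robot; 1.57 = upright. The arm stays where it is left. It ends on its stop screw, set differently on each, at 1.15 to 1.52; the screw's tip meets the arm 50 mm from the hinge and is sprung: 2.5 N per mm, up to 12 mm.
- hub_left: Steel hub of the left flip stop in its clevis, 40 mm across, 18 mm wide; origin and axes as the arm's. Free hinge: the handle moves with under 4 N all the way; stiff hinge: it sticks and slips, the force building up to 6 to 12 N, as something in the clevis presses on the hub with 20 to 40 N. Nothing visible tells which; none, one, two or all three may be stiff.
- flip_middle: Middle flip stop: flat aluminium arm, 14 x 10 mm, with a black round cross bar (handle) at its end. Origin on the hinge axis, at (0, 0, 48) mm in the fence's frame; the handle's middle is at (-95, 0, 0) mm in its own frame. The handle runs along y, 42 mm over its round ends, 16 mm thick; pinched from above by the two ends it turns between the fingers.
- pivot_middle (a joint): Hinge about the fence's y axis: 0 = arm fully down, level, pointing to the robot, on a solid rest; grows as the handle swings up and away from the robot; 1.57 = upright. The arm stays where it is left. It ends on its stop screw, set differently on each, at 1.15 to 1.52; the screw's tip meets the arm 50 mm from the hinge and is sprung: 2.5 N per mm, up to 12 mm.
- hub_middle: Steel hub of the middle flip stop in its clevis, 40 mm across, 18 mm wide; origin and axes as the arm's. Free hinge: the handle moves with under 4 N all the way; stiff hinge: it sticks and slips, the force building up to 6 to 12 N, as something in the clevis presses on the hub with 20 to 40 N. Nothing visible tells which; none, one, two or all three may be stiff.
- flip_right: Right flip stop: flat aluminium arm, 14 x 10 mm, with a black round cross bar (handle) at its end. Origin on the hinge axis, at (0, -115, 48) mm in the fence's frame; the handle's middle is at (-95, 0, 0) mm in its own frame. The handle runs along y, 42 mm over its round ends, 16 mm thick; pinched from above by the two ends it turns between the fingers.
- pivot_right (a joint): Hinge about the fence's y axis: 0 = arm fully down, level, pointing to the robot, on a solid rest; grows as the handle swings up and away from the robot; 1.57 = upright. The arm stays where it is left. It ends on its stop screw, set differently on each, at 1.15 to 1.52; the screw's tip meets the arm 50 mm from the hinge and is sprung: 2.5 N per mm, up to 12 mm.
- hub_right: Steel hub of the right flip stop in its clevis, 40 mm across, 18 mm wide; origin and axes as the arm's. Free hinge: the handle moves with under 4 N all the way; stiff hinge: it sticks and slips, the force building up to 6 to 12 N, as something in the clevis presses on the hub with 20 to 40 N. Nothing visible tells which; none, one, two or all three may be stiff.
- bit_box: Drill bit box, 65 x 115 x 33 mm, lying to the right of the fence; bystander. Origin under its middle.
- oil_can: Grey oil can with a brass spout, 68 mm across, 136 mm high, behind to the right of the fence; bystander. Origin under its middle.
- hex_keys: Folding hex key set, 34 x 90 x 17 mm, lying behind the fence; bystander. Origin under its middle.

How it is judged:
By the outcome, as a careful person would: the job done as asked, in the order asked, and still so for the second after the job is handed in, with the robot touching nothing.
It also fails if it takes over 72 s, if anything falls off the work surface, if the arm or the gripper's body presses on something with over 40 N, if the wrist force passes 120 N, or if a joint passes its speed limit or range.

## Working session

There is one attempt and no reset: what is moved stays moved. The work goes in short steps, each a Python script; the robot and the scene stay as the last script left them, time stands still between calls to the robot, and variables do not carry over. Pictures are saved under pics/ and viewed, at most 10 in all, crops included, and the job is handed in when it is done.

```bash
mkdir -p pics
python3 - <<'E'
from plant import robot,cams
import cv2,numpy as np
for n in("top","scene"):
    f=cams.grab_frame(n); cv2.imwrite(f"pics/{n}0.png",cv2.resize(f["image"][:,:,::-1],(800,600),interpolation=cv2.INTER_CUBIC))
    np.savez(f"{n}0.npz",**f); print(n,f["vfov"],f["cx"],f["cy"],f["R"].round(3).tolist(),f["t"].round(3))
print(robot.get_obs(),robot.tcp_to_tips)
E
```

```text
top 52.24962243836783 252.1134821369242 193.82547629334513 [[0.024, -1.0, -0.004], [-0.986, -0.023, -0.164], [0.164, 0.008, -0.986]] [-0.241  0.579  0.918]
scene 56.99583250419729 250.90899381854484 189.84830210975355 [[0.657, -0.754, 0.003], [-0.375, -0.331, -0.866], [0.654, 0.568, -0.5]] [-0.532  0.178  0.669]
{'t': 0.1, 'joints': array([ 1.15770903e+00,  2.63501580e-01, -4.89094218e-02,  1.25941714e+00,
       -8.91829064e-06,  1.41548601e+00]), 'qvel': array([ 0.0009178 , -0.00125067,  0.001116  , -0.00103272, -0.00063782,
        0.00013742]), 'effort': array([ 3.74839758e-03, -6.38576603e+01,  3.85061646e+01,  1.01244170e-02,
       -8.39725226e-05, -2.20765614e-06]), 'ee_pos': array([0.13375076, 0.50741993, 0.25284626]), 'tcp_rot': array([ 1.28531914e-01,  9.91705239e-01, -4.96460834e-04, -1.40373621e-04]), 'force': array([-0.58690403, -0.2789425 , -0.00082929]), 'ft_torque': array([0.04096282, 0.01992382, 0.01516152]), 'grip_force': 0.0, 'grip_width': 0.08538737524228783} 0.022
```

View pics/top0.png

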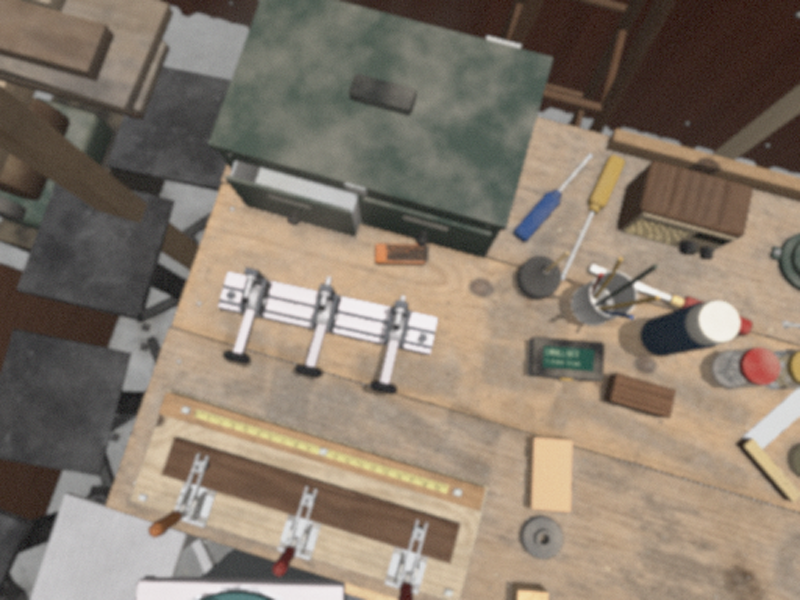

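View pics/scene0.png

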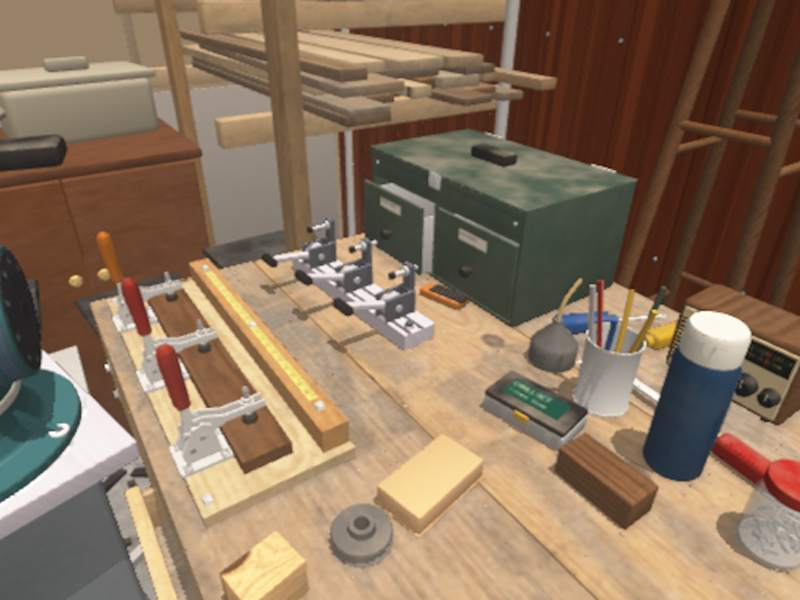

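The top view shows the handles at about (238,357), (309,371) and (385,388). The rail corners are at about (226,272), (438,315), (433,353) and (218,310). I'll fit the fence pose to these, then take a closer look with the wrist camera.

```bash
cat > h.py <<'E'
import numpy as np,cv2
from scipy.optimize import least_squares
def ray(f,u,v):
    F=192/np.tan(np.radians(float(f["vfov"]))/2)
    return np.array([(u-f["cx"])/F,(v-f["cy"])/F,1.])
def proj(f,X):
    F=192/np.tan(np.radians(float(f["vfov"]))/2)
    c=np.atleast_2d(X)@f["R"].T+f["t"]
    return c[:,:2]/c[:,2:]*F+[f["cx"],f["cy"]]
def atz(f,u,v,z):
    d=f["R"].T@ray(f,u,v); o=-f["R"].T@f["t"]
    return o+d*(z-o[2])/d[2]
def W(p,X):
    c,s=np.cos(p[2]),np.sin(p[2]); X=np.atleast_2d(X)
    return np.c_[p[0]+c*X[:,0]-s*X[:,1],p[1]+s*X[:,0]+c*X[:,1],X[:,2]]
def fit(f,M,U,p0):
    r=least_squares(lambda p:(proj(f,W(p,M))-U).ravel(),p0); return r.x,r.fun.reshape(-1,2)
E
python3 - <<'E'
from h import *
f=np.load("top0.npz")
M=np.array([[-95,115,48],[-95,0,48],[-95,-115,48],[30,175,29],[30,-175,29],[-30,-175,29],[-30,175,29]])/1e3
U=np.array([[238,357],[309,371],[385,388],[226,272],[438,315],[433,353],[218,310]])*.64
p,r=fit(f,M,U,[.5,.2,-.2]); print(p,r.round(1).tolist())
from plant import robot,cams
g=cams.grab_frame("wrist"); o=robot.get_obs()
from scipy.spatial.transform import Rotation as R
T=R.from_quat(o["tcp_rot"]).as_matrix(); C=-g["R"].T@g["t"]
print("cam in tool",T.T@(C-o["ee_pos"]),(T.T@g["R"].T).round(2).tolist(),g["vfov"])
for y in(.115,0,-.115): print(W(p,[-.095,y,.048]),W(p,[0,y,.048]))
np.save("p.npy",p)
E
```

```text
[ 0.56856286 -0.11999946 -0.18081341] [[1.3, -0.8], [1.9, -0.1], [-0.2, -1.3], [-0.1, 1.1], [-0.3, 1.2], [-1.7, 0.4], [-0.9, -0.3]]
cam in tool [ 0.078465   -0.00140377 -0.12019517] [[0.0, -0.95, -0.31], [1.0, 0.0, -0.0], [0.0, -0.31, 0.95]] 64.43993849656967
[[0.495792   0.01020961 0.048     ]] [[ 0.58924329 -0.00687422  0.048     ]]
[[ 0.47511158 -0.10291563  0.048     ]] [[ 0.56856286 -0.11999946  0.048     ]]
[[ 0.45443115 -0.21604087  0.048     ]] [[ 0.54788244 -0.2331247   0.048     ]]
```

```bash
cat >> h.py <<'E'
def Q(p): a=(np.pi+p[2])/2; return [np.cos(a),np.sin(a),0,0]
E
python3 - <<'E'
from h import *
from plant import robot,cams
p=np.load("p.npy")
f=np.load("top0.npz"); 
robot.move_pose(W(p,[.02,0,.24])[0],Q(p))
g=cams.grab_frame("wrist"); np.savez("w1.npz",**g); print(robot.get_obs()["t"],robot.get_obs()["force"])
cv2.imwrite("pics/w1.png",cv2.resize(g["image"][:,:,::-1],(800,600),interpolation=cv2.INTER_CUBIC))
E
```

```text
2.9417 [0.09746452 0.53266058 0.59082212]
```

View pics/w1.png

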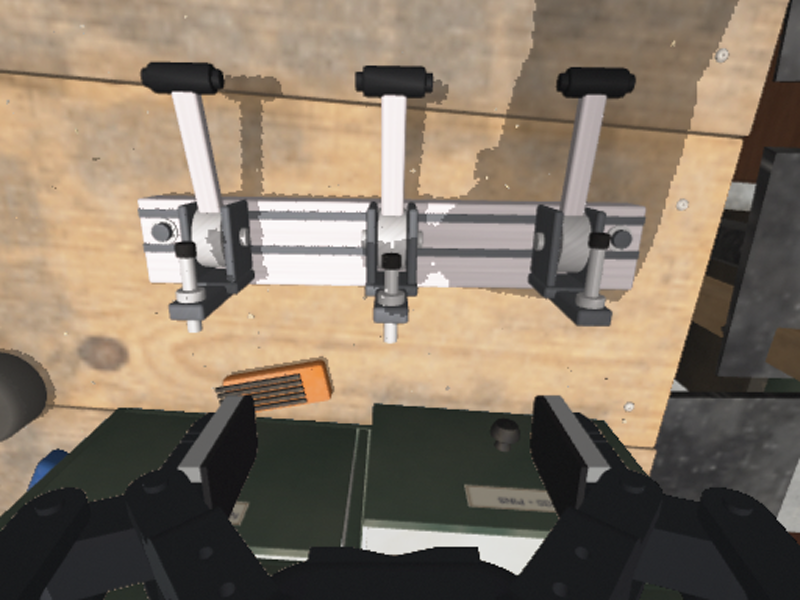

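The wrist view has the robot side at the top, so the right stop is at image left. Handles are at (182,77), (394,81) and (596,82), and the black screw tips at about (186,245), (391,258) and (600,238). The three screws are clearly set differently. I'll enlarge a crop of the screws.

Run:
```python
from h import *
g=np.load("w1.npz"); im=g["image"][:,:,::-1]
# crops 60..? px orig, x4.. tile three
t=[cv2.resize(im[140:222,a:a+66],None,fx=4,fy=4,interpolation=cv2.INTER_CUBIC) for a in(90,217,350)]
cv2.imwrite("pics/w1c.png",np.hstack(t)); print(np.hstack(t).shape)
```

```text
(328, 792, 3)
```

View pics/w1c.png

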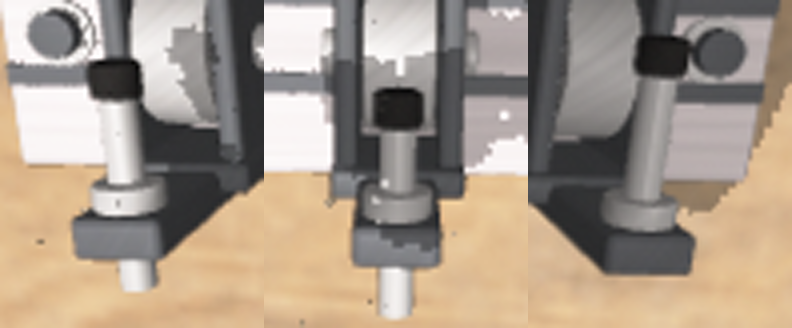

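Run:
```python
from h import *
g=np.load("w1.npz"); p=np.load("p.npy")
M=np.array([[-95,115,48],[-95,0,48],[-95,-115,48],[-30,-175,29],[-30,175,29],[38,-115,108],[38,0,108],[38,115,108]])/1e3
U=np.array([[596,82],[394.5,81.5],[182,77.5],[139,200],[644,207]])*.64
U=np.r_[U,[[90+117/4,140+259/4],[217+132/4,140+266/4],[350+121/4,140+272/4]]]
F=192/np.tan(np.radians(64.44)/2)
def res(q):  # pose + camera z/tilt fudge
    return (proj(g,W(q,M+[0,0,q[3]]))-U).ravel()
r=least_squares(res,[*p,0]); q=r.x; print(q,r.fun.reshape(-1,2).round(1).tolist())
r2=least_squares(lambda q:res([*q,0]),p); print(r2.x,r2.fun.reshape(-1,2).round(1).tolist())
np.save("p.npy",r2.x); np.save("p4.npy",q)
tips=dict(left=(383.5,149.5),middle=(250.5,162.5),right=(118.75,155.5))
c,s=np.cos(q[2]),np.sin(q[2])
for n,(u,v) in tips.items():
    for z in(.090,.097,.103):
        X=atz(g,u,v,z+q[3])-[q[0],q[1],0]; x=c*X[0]+s*X[1]; y=-s*X[0]+c*X[1]
        th=least_squares(lambda t:-.05*np.cos(t)+.005*np.sin(t)-x,1.3).x[0]
        print(n,z,x.round(4),y.round(4),th.round(3))
# depth at the cap
for n,(u,v) in tips.items():
    u=int(u);v=int(v)+3; d=g["range_z"][v-2:v+5,u-2:u+3]; k=np.median(d[d>0]); X=g["R"].T@(ray(g,u,v+1)*k-g["t"]); print(n,X)
```

```text
[ 0.56450651 -0.12159408 -0.18966379  0.00206421] [[-6.8, 1.5], [-1.5, 0.4], [10.6, 1.6], [-4.9, -7.0], [4.1, -8.0], [-1.4, 3.4], [-0.6, 3.0], [0.3, 2.7]]
[ 0.56460598 -0.12162484 -0.18967385] [[-7.6, 1.9], [-1.5, 0.8], [11.4, 2.0], [-3.8, -7.0], [3.1, -8.0], [-0.4, 2.7], [-0.6, 2.3], [-0.6, 2.0]]
left 0.09 -0.0129 0.1177 1.212
left 0.097 -0.014 0.1146 1.19
left 0.103 -0.0149 0.112 1.17
middle 0.09 -0.0 0.0005 1.471
middle 0.097 -0.0015 0.0006 1.442
middle 0.103 -0.0027 0.0006 1.418
right 0.09 -0.0051 -0.1164 1.369
right 0.097 -0.0064 -0.1133 1.343
right 0.103 -0.0075 -0.1107 1.32
left [ 0.57461001 -0.00818554  0.10218381]
middle [ 0.56538278 -0.12160013  0.10266693]
right [ 0.53927496 -0.23168871  0.10238836]
```

Run:
```python
from h import *
def X3(g,u,v,r=2):
    u=int(round(u));v=int(round(v)); d=g["range_z"][v-r:v+r+1,u-r:u+r+1]; k=np.median(d[d>0]); return (g["R"].T@(ray(g,u,v)*k-g["t"])).round(4)
g=np.load("w1.npz"); f=np.load("top0.npz")
for n,u,v in [("hL",596,82),("hM",394.5,81.5),("hR",182,77.5),("hubM",392,238),("armM",394,120),("armM2",393,190),("railM",310,237),("railL",480,240),("railend L",625,255),("railendR",145,237),("benchNear",300,130),("bench",450,340),("postM",391,316),("postL",593,318),("postR",188,312)]:
    print(n,X3(g,u*.64,v*.64))
for n,u,v in [("hL",238,357),("hM",309,371),("hR",385,388),("rail",290,302),("rail2",362,322),("bench",180,345)]: print("top",n,X3(f,u*.64,v*.64,1))
```

```text
hL [0.4934 0.0073 0.0694]
hM [ 0.4751 -0.1035  0.083 ]
hR [ 0.4536 -0.214   0.0832]
hubM [ 0.5596 -0.1198  0.0668]
armM [ 0.4936 -0.1068  0.0743]
armM2 [ 0.5323 -0.1138  0.0626]
railM [ 0.5556 -0.1779  0.0289]
railL [ 0.5791 -0.0611  0.0286]
railend L [0.6072 0.0386 0.0291]
railendR [ 0.5351 -0.2908  0.0289]
benchNear [ 4.834e-01 -1.727e-01 -4.000e-04]
bench [ 6.622e-01 -9.070e-02 -4.000e-04]
postM [ 0.5959 -0.1272  0.1078]
postL [ 0.6182 -0.0151  0.1076]
postR [ 0.5739 -0.2389  0.1074]
top hL [0.4934 0.0083 0.0699]
top hM [ 0.474  -0.1036  0.0818]
top hR [ 0.4512 -0.2164  0.0824]
top rail [ 0.586  -0.061   0.0297]
top rail2 [ 0.5559 -0.1776  0.0288]
top bench [ 5.141e-01  1.228e-01 -4.000e-04]
```

The arms are already partly raised: handle centres are at z≈61, 75 and 75 mm. I'll refit with the angles as unknowns.

Run:
```python
from h import *
g=np.load("w1.npz"); p=np.load("p.npy")
M0=np.array([[-30,-175,29],[-30,175,29],[38,-115,108],[38,0,108],[38,115,108]])/1e3
U=np.array([[596,82],[394.5,81.5],[182,77.5],[139,200],[644,207]])*.64
U=np.r_[U,[[90+117/4,140+259/4],[217+132/4,140+266/4],[350+121/4,140+272/4]]]
Y=(.115,0,-.115)
def res(q):
    H=[[-.095*np.cos(a),y,.048+.095*np.sin(a)] for a,y in zip(q[3:],Y)]
    return (proj(g,W(q,np.r_[H,M0]))-U).ravel()
r=least_squares(res,[*p,.14,.28,.28]); q=r.x; print(q,r.fun.reshape(-1,2).round(1).tolist())
np.save("q.npy",q)
c,s=np.cos(q[2]),np.sin(q[2])
def toF(X): X=X-[q[0],q[1],0]; return np.array([c*X[0]+s*X[1],-s*X[0]+c*X[1],X[2]]).round(4)
for n,(u,v) in dict(left=(383.5,149.5),middle=(250.5,162.5),right=(118.75,155.5)).items():
    for z in(.090,.097,.103):
        x=toF(atz(g,u,v,z)); th=least_squares(lambda t:-.05*np.cos(t)+.005*np.sin(t)-x[0],1.3).x[0]
        print(n,z,x,th.round(3))
for X in ([.5935,.0068+.0005,0.0694],[.5596,-.1198,.0668],[.5959,-.1272,.1078],[.6182,-.0151,.1076],[.5739,-.2389,.1074],[.4751,-.1035,.083],[.4934,.0073,.0694],[.4536,-.214,.0832]): print(toF(np.array(X)))
```

```text
[ 0.56506347 -0.12119113 -0.19304564  0.16640363  0.12681145  0.27941802] [[-0.3, 2.0], [-0.6, 0.4], [1.0, 2.3], [-3.3, -7.2], [3.5, -7.1], [0.1, 2.7], [-0.2, 2.6], [-0.3, 2.8]]
left 0.09 [-0.0134  0.118   0.09  ] 1.201
left 0.097 [-0.0145  0.115   0.097 ] 1.178
left 0.103 [-0.0154  0.1124  0.103 ] 1.16
middle 0.09 [-0.0001  0.      0.09  ] 1.469
middle 0.097 [-0.0015  0.      0.097 ] 1.441
middle 0.103 [-2.70e-03  1.00e-04  1.03e-01] 1.417
right 0.09 [-0.0048 -0.1178  0.09  ] 1.375
right 0.097 [-0.0061 -0.1147  0.097 ] 1.349
right 0.103 [-0.0073 -0.1121  0.103 ] 1.325
[0.0033 0.1316 0.0694]
[-0.0056  0.0003  0.0668]
[0.0314 0.     0.1078]
[0.0318 0.1143 0.1076]
[ 0.0313 -0.1138  0.1074]
[-0.0917  0.0001  0.083 ]
[-0.095   0.1124  0.0694]
[-0.0916 -0.1125  0.0832]
```

Run:
```python
from h import *
g=np.load("w1.npz"); q=np.load("q.npy")
M0=np.array([[38,-115,108],[38,0,108],[38,115,108]])/1e3
U=np.array([[596,82],[394.5,81.5],[182,77.5]])*.64
U=np.r_[U,[[90+117/4,140+259/4],[217+132/4,140+266/4],[350+121/4,140+272/4]]]
A=np.arcsin((np.array([.0694,.083,.0832])-.0565)/.095+0.0005/.095); print(A)
H=[[-.095*np.cos(a),y,.048+.095*np.sin(a)] for a,y in zip(A,(.115,0,-.115))]
p,r=fit(g,np.r_[H,M0],U,q[:3]); print(p,r.round(1).tolist()); np.save("p.npy",p); np.save("A.npy",A)
print(proj(g,W(p,np.array([[-.03,0,.029],[.03,0,.029]])))/.64)
c,s=np.cos(p[2]),np.sin(p[2])
for n,(u,v) in dict(left=(383.5,149.5),middle=(250.5,162.5),right=(118.75,155.5)).items():
    for z in(.090,.097):
        X=atz(g,u,v,z)-[p[0],p[1],0]; x=c*X[0]+s*X[1]; th=least_squares(lambda t:-.05*np.cos(t)+.005*np.sin(t)-x,1.3).x[0]
        print(n,z,x.round(4),th.round(3))
```

```text
[0.1415246  0.2881829  0.29037943]
[ 0.56307134 -0.12059333 -0.19418965] [[-0.6, -0.4], [-0.2, -0.7], [0.6, -0.3], [-0.1, 0.4], [0.1, 0.4], [0.2, 0.8]]
[[392.63170021 189.20080254]
 [391.43066112 275.27545543]]
left 0.09 -0.0115 1.241
left 0.097 -0.0125 1.219
middle 0.09 0.002 1.511
middle 0.097 0.0006 1.482
right 0.09 -0.0026 1.419
right 0.097 -0.0039 1.393
```

```bash
cat >> h.py <<'E'
from plant import robot,cams
p=np.load("p.npy"); YS=dict(left=.115,middle=0,right=-.115)
def hp(n,a,dr=0): return W(p,[-(.095+dr)*np.cos(a),YS[n],.048+(.095+dr)*np.sin(a)])[0]
def dirs(a):
    c,s=np.cos(p[2]),np.sin(p[2]); x=np.array([c,s,0]); z=np.array([0,0,1.])
    return np.sin(a)*x+np.cos(a)*z, -np.cos(a)*x+np.sin(a)*z   # tangent (up), radial out
def angle(n,pos):
    v=pos-W(p,[0,YS[n],.048])[0]; c,s=np.cos(p[2]),np.sin(p[2])
    x=c*v[0]+s*v[1]; return np.arctan2(v[2],-x),np.hypot(x,v[2])
def force(): return np.mean([ (robot.sleep(.01),robot.get_obs()["force"])[1] for _ in range(3)],0)
def feel(n,F0,a):
    t,r=dirs(a); o=robot.get_obs(); F=force()-F0; an,R=angle(n,o["ee_pos"])
    return an,R,-F@t,F@r,F,o["t"]
def grasp(n,a):
    P=hp(n,a); robot.move_pose(P+[0,0,.06],Q(p)); robot.servo_line(P+[0,0,.001],feed=.1,until_force=8)
    F0=force(); np.save("F0.npy",F0); robot.command_gripper(.03,20); o=robot.get_obs()
    print("grip",o["grip_width"],o["grip_force"],(force()-F0).round(2),(o["ee_pos"]-P).round(4)); return F0
def swing(n,F0,a0,a1,step=.05,feed=.04,lim=15):
    k=max(1,int(np.ceil(abs(a1-a0)/step))); s=None
    for a in np.linspace(a0,a1,k+1)[1:]:
        robot.servo_line(hp(n,a),feed=feed); s=feel(n,F0,a)
        print(f"{a:.3f} act {s[0]:.3f} R {s[1]*1e3:.1f} res {s[2]:.2f} rad {s[3]:.2f} w {robot.get_obs()['grip_width']*1e3:.1f} t {s[5]:.2f}")
        if abs(s[2])>lim: print("LIM"); break
    return a
E
python3 - <<'E'
from h import *
A=np.load("A.npy"); F0=grasp("left",A[0]); swing("left",F0,A[0],.5)
E
```

```text
grip 0.041456598944297395 21.768842339515686 [0.9  7.03 1.36] [0.0002 0.0008 0.0012]
0.186 act 0.188 R 95.2 res -0.68 rad 1.16 w 41.6 t 5.28
0.231 act 0.233 R 95.2 res 0.08 rad 0.79 w 41.3 t 5.57
0.276 act 0.277 R 95.3 res 0.35 rad 0.87 w 41.0 t 5.85
0.321 act 0.321 R 95.4 res 0.10 rad 2.20 w 41.4 t 6.13
0.366 act 0.365 R 95.5 res -0.09 rad 2.12 w 41.3 t 6.42
0.410 act 0.409 R 95.5 res 0.71 rad 2.65 w 41.1 t 6.70
0.455 act 0.453 R 95.6 res -0.07 rad 3.40 w 41.6 t 6.98
0.500 act 0.497 R 95.6 res 0.00 rad 3.97 w 41.2 t 7.27
```

Run:
```python
from h import *
F0=np.load("F0.npy"); a=swing("left",F0,.5,1.1,step=.06,lim=5)
if a>1.09: swing("left",F0,a,1.29,step=.015,lim=2.8)
```

```text
0.555 act 0.552 R 95.6 res -0.45 rad 4.25 w 41.8 t 7.58
0.609 act 0.606 R 95.6 res 0.44 rad 4.01 w 41.3 t 7.88
0.664 act 0.660 R 95.6 res 0.30 rad 4.69 w 41.4 t 8.19
0.718 act 0.714 R 95.6 res 0.02 rad 5.70 w 41.3 t 8.50
0.773 act 0.769 R 95.6 res 0.28 rad 6.21 w 41.2 t 8.81
0.827 act 0.823 R 95.6 res -0.08 rad 5.71 w 41.4 t 9.12
0.882 act 0.879 R 95.5 res -0.08 rad 6.49 w 41.3 t 9.43
0.936 act 0.933 R 95.5 res -0.06 rad 6.18 w 41.5 t 9.73
0.991 act 0.989 R 95.5 res 0.30 rad 6.78 w 41.2 t 10.04
1.045 act 1.044 R 95.5 res 0.47 rad 6.43 w 41.4 t 10.35
1.100 act 1.099 R 95.4 res 0.30 rad 6.56 w 41.5 t 10.66
1.115 act 1.110 R 95.4 res 1.58 rad 5.72 w 41.3 t 10.93
1.129 act 1.124 R 95.4 res 1.81 rad 5.77 w 41.0 t 11.21
1.144 act 1.138 R 95.4 res 2.23 rad 6.58 w 41.2 t 11.48
1.158 act 1.153 R 95.5 res 1.40 rad 6.84 w 41.4 t 11.76
1.173 act 1.168 R 95.4 res 1.99 rad 5.61 w 41.0 t 12.03
1.188 act 1.183 R 95.4 res 1.84 rad 5.88 w 41.6 t 12.31
1.202 act 1.198 R 95.4 res 2.17 rad 5.85 w 41.1 t 12.58
1.217 act 1.212 R 95.4 res 1.95 rad 6.22 w 41.4 t 12.86
1.232 act 1.227 R 95.4 res 2.54 rad 5.81 w 41.3 t 13.13
1.246 act 1.240 R 95.4 res 2.99 rad 6.71 w 41.3 t 13.41
LIM
```

Run:
```python
from h import *
F0=np.load("F0.npy"); swing("left",F0,1.246,1.259,step=.015)
```

```text
1.259 act 1.251 R 95.4 res 3.54 rad 5.87 w 41.4 t 13.68
```

Run:
```python
from h import *
F0=np.load("F0.npy"); n="left"
a=swing(n,F0,1.259,.08,step=.13,feed=.08)
a=swing(n,F0,a,-.06,step=.02,lim=4.5)
robot.command_gripper(.085); P=robot.get_obs()["ee_pos"]; robot.servo_line(P+[0,0,.07],feed=.15)
A=np.load("A.npy")
print(robot.get_obs()["t"])
F0=grasp("middle",A[1]); swing("middle",F0,A[1],.6,step=.06)
g=cams.grab_frame("top"); np.savez("top1.npz",**g)
```

```text
1.141 act 1.137 R 95.1 res 0.23 rad -2.67 w 41.0 t 14.00
1.023 act 1.022 R 94.9 res 0.35 rad -4.93 w 41.3 t 14.32
0.905 act 0.907 R 94.8 res 0.20 rad -5.70 w 41.3 t 14.63
0.787 act 0.790 R 94.7 res 0.49 rad -5.98 w 41.5 t 14.95
0.669 act 0.673 R 94.6 res 0.29 rad -5.23 w 41.0 t 15.27
0.552 act 0.555 R 94.5 res 0.71 rad -4.72 w 41.3 t 15.58
0.434 act 0.437 R 94.5 res 0.27 rad -4.44 w 41.1 t 15.90
0.316 act 0.319 R 94.5 res 1.07 rad -3.47 w 41.2 t 16.22
0.198 act 0.200 R 94.4 res 0.75 rad -3.40 w 41.2 t 16.53
0.080 act 0.082 R 94.3 res 0.33 rad -2.92 w 41.2 t 16.85
0.062 act 0.066 R 94.3 res 0.66 rad -2.96 w 41.1 t 17.12
0.045 act 0.049 R 94.3 res 0.08 rad -2.76 w 41.0 t 17.40
0.027 act 0.031 R 94.3 res 0.25 rad -2.32 w 41.4 t 17.68
0.010 act 0.014 R 94.3 res 0.55 rad -2.63 w 41.3 t 17.95
-0.008 act 0.002 R 94.2 res -12.22 rad 1.11 w 41.3 t 18.23
LIM
19.375
grip 0.040890218518435835 21.73721730709076 [1.6  7.53 0.95] [0.     0.0008 0.0011]
0.340 act 0.339 R 95.5 res 0.05 rad 1.41 w 41.1 t 21.43
0.392 act 0.390 R 95.5 res 0.77 rad 1.42 w 41.3 t 21.73
0.444 act 0.441 R 95.5 res -0.01 rad 2.09 w 41.2 t 22.02
0.496 act 0.492 R 95.6 res 0.19 rad 2.62 w 41.3 t 22.32
0.548 act 0.544 R 95.6 res 0.26 rad 3.43 w 41.5 t 22.62
0.600 act 0.595 R 95.6 res 0.54 rad 3.87 w 41.4 t 22.93
```

Run:
```python
from h import *
F0=np.load("F0.npy"); n="middle"; g=np.load("top1.npz")
uv=proj(g,hp("left",0))[0]; u,v=uv.round().astype(int); d=g["range_z"][v-1:v+2,u-1:u+2]; print("left top z",(g["R"].T@(ray(g,u,v)*np.median(d)-g["t"])).round(4))
a=swing(n,F0,.6,1.4,step=.08,lim=5)
if a>1.39: swing(n,F0,a,1.52,step=.014,lim=3.1)
```

```text
left top z [ 0.4562 -0.1247  0.5747]
0.680 act 0.675 R 95.6 res 0.37 rad 4.46 w 40.8 t 23.34
0.760 act 0.755 R 95.6 res 0.53 rad 5.18 w 41.3 t 23.71
0.840 act 0.835 R 95.5 res 0.36 rad 5.76 w 41.2 t 24.07
0.920 act 0.915 R 95.5 res 0.47 rad 6.04 w 41.3 t 24.44
1.000 act 0.996 R 95.4 res 0.46 rad 6.01 w 41.3 t 24.81
1.080 act 1.078 R 95.4 res 0.12 rad 5.32 w 41.3 t 25.18
1.160 act 1.158 R 95.3 res 0.39 rad 5.13 w 41.0 t 25.54
1.240 act 1.239 R 95.3 res 0.29 rad 4.82 w 41.5 t 25.91
1.320 act 1.320 R 95.3 res 0.03 rad 4.95 w 41.5 t 26.27
1.400 act 1.401 R 95.4 res 0.50 rad 4.53 w 41.7 t 26.64
1.413 act 1.411 R 95.3 res 1.28 rad 5.51 w 41.4 t 26.92
1.427 act 1.424 R 95.4 res 1.83 rad 6.08 w 41.6 t 27.19
1.440 act 1.437 R 95.3 res 1.56 rad 5.64 w 41.4 t 27.47
1.453 act 1.451 R 95.4 res 1.88 rad 5.84 w 41.3 t 27.74
1.467 act 1.464 R 95.3 res 1.98 rad 5.77 w 41.3 t 28.02
1.480 act 1.478 R 95.4 res 1.68 rad 6.20 w 41.2 t 28.29
1.493 act 1.491 R 95.4 res 1.85 rad 5.37 w 41.3 t 28.57
1.507 act 1.505 R 95.4 res 1.53 rad 6.05 w 40.9 t 28.84
1.520 act 1.518 R 95.4 res 2.56 rad 6.21 w 41.3 t 29.12
```

Run:
```python
from h import *
F0=np.load("F0.npy"); swing("middle",F0,1.52,1.547,step=.014,lim=3.2)
```

```text
1.534 act 1.531 R 95.4 res 2.48 rad 6.32 w 41.1 t 29.39
1.547 act 1.543 R 95.4 res 3.55 rad 6.69 w 41.3 t 29.67
LIM
```

Run:
```python
from h import *
F0=np.load("F0.npy"); n="middle"
a=swing(n,F0,1.547,.02,step=.13,feed=.08)
a=swing(n,F0,a,-.03,step=.012,lim=4.5)
robot.command_gripper(.085); P=robot.get_obs()["ee_pos"]; robot.servo_line(P+[0,0,.07],feed=.15)
A=np.load("A.npy")
F0=grasp("right",A[2]); swing("right",F0,A[2],.6,step=.06,lim=20)
```

```text
1.420 act 1.413 R 94.8 res 0.49 rad -3.62 w 41.1 t 29.99
1.292 act 1.287 R 94.8 res -0.56 rad -5.42 w 41.4 t 30.32
1.165 act 1.161 R 94.8 res -0.16 rad -6.56 w 41.3 t 30.64
1.038 act 1.035 R 94.8 res 0.32 rad -6.16 w 41.5 t 30.97
0.911 act 0.910 R 94.8 res 0.56 rad -6.33 w 41.1 t 31.29
0.783 act 0.783 R 94.8 res 0.72 rad -6.27 w 40.9 t 31.62
0.656 act 0.656 R 94.8 res 1.01 rad -4.55 w 41.1 t 31.94
0.529 act 0.529 R 94.8 res 0.68 rad -3.60 w 41.2 t 32.27
0.402 act 0.402 R 94.7 res 0.87 rad -3.44 w 41.2 t 32.59
0.274 act 0.275 R 94.6 res 0.64 rad -3.67 w 41.2 t 32.92
0.147 act 0.147 R 94.6 res 1.27 rad -2.59 w 41.5 t 33.24
0.020 act 0.020 R 94.6 res 0.30 rad -2.45 w 41.1 t 33.57
0.010 act 0.012 R 94.6 res 1.04 rad -2.87 w 41.3 t 33.84
0.000 act 0.006 R 94.5 res -8.15 rad -0.21 w 41.7 t 34.12
LIM
grip 0.041224193245311076 21.816733181476593 [1.35 6.89 0.95] [-0.      0.0008  0.001 ]
0.342 act 0.340 R 95.5 res -0.19 rad 1.64 w 41.1 t 37.32
0.394 act 0.391 R 95.5 res 0.46 rad 1.42 w 41.3 t 37.62
0.445 act 0.442 R 95.5 res 0.67 rad 2.03 w 41.5 t 37.92
0.497 act 0.494 R 95.6 res 0.55 rad 3.11 w 41.3 t 38.22
0.548 act 0.545 R 95.6 res 0.39 rad 3.40 w 41.2 t 38.52
0.600 act 0.595 R 95.6 res 0.91 rad 3.88 w 41.1 t 38.82
```

Run:
```python
from h import *
F0=np.load("F0.npy"); n="right"
a=.6
for b in np.arange(.7,1.31,.1):
    hit=robot.servo_line(hp(n,b),feed=.04,until_force=4.5); s=feel(n,F0,b); print(round(b,2),hit,[round(float(x),3) for x in s[:4]],round(s[5],2))
    if hit: break
else: swing(n,F0,1.3,1.44,step=.014,lim=3.1)
```

```text
0.7 True [0.627, 0.096, 0.196, -0.375] 39.05
```

Run:
```python
from h import *
F0=np.load("F0.npy"); n="right"
a=swing(n,F0,.627,.73,step=.015,lim=20)
a=swing(n,F0,a,1.32,step=.08,lim=5)
if a>1.31: swing(n,F0,a,1.46,step=.014,lim=3.1)
```

```text
0.642 act 0.632 R 95.6 res 0.50 rad 5.04 w 41.2 t 39.33
0.656 act 0.646 R 95.6 res 0.08 rad 5.09 w 41.2 t 39.60
0.671 act 0.660 R 95.6 res 0.95 rad 4.48 w 41.2 t 39.88
0.686 act 0.675 R 95.6 res 1.36 rad 4.93 w 40.7 t 40.15
0.701 act 0.690 R 95.6 res 1.54 rad 4.54 w 41.4 t 40.42
0.715 act 0.704 R 95.6 res 1.10 rad 4.83 w 41.4 t 40.70
0.730 act 0.719 R 95.6 res 1.03 rad 4.49 w 41.5 t 40.98
0.804 act 0.795 R 95.4 res 0.97 rad 5.60 w 41.0 t 41.33
0.877 act 0.869 R 95.4 res 0.71 rad 5.76 w 41.3 t 41.67
0.951 act 0.943 R 95.3 res 0.06 rad 6.13 w 40.9 t 42.02
1.025 act 1.018 R 95.2 res 0.42 rad 6.52 w 41.4 t 42.38
1.099 act 1.093 R 95.2 res 0.48 rad 5.45 w 41.1 t 42.73
1.173 act 1.168 R 95.1 res 0.15 rad 6.15 w 41.2 t 43.08
1.246 act 1.243 R 95.1 res 0.19 rad 6.47 w 41.3 t 43.42
1.320 act 1.318 R 95.1 res 0.62 rad 5.98 w 40.9 t 43.77
1.334 act 1.329 R 95.1 res 2.09 rad 5.87 w 41.6 t 44.05
1.348 act 1.342 R 95.1 res 2.54 rad 6.45 w 41.2 t 44.33
1.362 act 1.356 R 95.1 res 1.86 rad 6.77 w 41.6 t 44.60
1.376 act 1.370 R 95.1 res 1.70 rad 6.85 w 41.4 t 44.88
1.390 act 1.385 R 95.1 res 1.99 rad 5.79 w 41.2 t 45.15
1.404 act 1.399 R 95.1 res 2.21 rad 6.13 w 41.4 t 45.42
1.418 act 1.413 R 95.1 res 1.83 rad 6.37 w 41.5 t 45.70
1.432 act 1.426 R 95.1 res 2.50 rad 6.33 w 41.2 t 45.98
1.446 act 1.439 R 95.1 res 3.34 rad 7.26 w 41.0 t 46.25
LIM
```

Run:
```python
from h import *
F0=np.load("F0.npy"); swing("right",F0,1.446,1.456)
g=cams.grab_frame("scene"); im=g["image"][130:250,150:300,::-1]
cv2.imwrite("pics/s1.png",cv2.resize(im,None,fx=4,fy=4,interpolation=cv2.INTER_CUBIC))
```

```text
1.456 act 1.448 R 95.1 res 4.41 rad 7.24 w 41.4 t 46.52
```

View pics/s1.png

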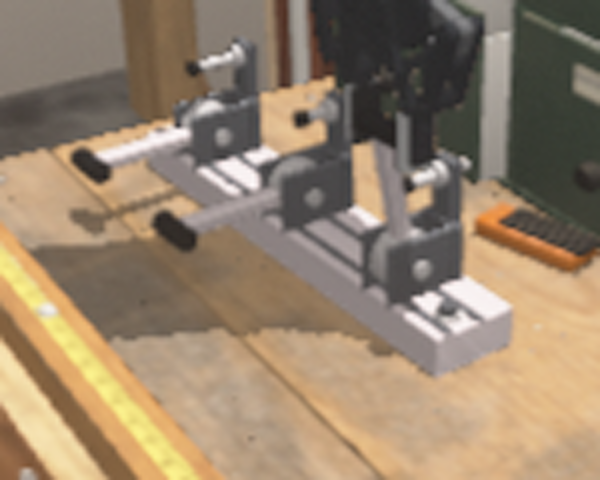

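Left and middle lie level, and the right arm stands at its screw with the gripper on it. All three look free. As a double check, I'll read the force while moving on the way down.

Run:
```python
from h import *
F0=np.load("F0.npy"); n="right"
a=swing(n,F0,1.456,1.2,step=.13,feed=.04)
for b in (1.1,1.0,.9,.8):
    f0=robot.get_obs()["force"]-F0; hit=robot.servo_line(hp(n,b),feed=.03,until_force=6); o=robot.get_obs(); f=o["force"]-F0
    t,r=dirs(angle(n,o["ee_pos"])[0]); print(b,hit,"start",(-f0@t).round(2),(f0@r).round(2),"end",(-f@t).round(2),(f@r).round(2),angle(n,o["ee_pos"]),round(o["t"],2),"qv",abs(o["qvel"]).max().round(3))
```

```text
1.328 act 1.321 R 94.6 res 0.50 rad -2.80 w 41.1 t 47.05
1.200 act 1.194 R 94.5 res -0.06 rad -5.96 w 41.0 t 47.52
1.1 False start 0.79 -5.78 end -0.33 -7.96 (np.float64(1.0958113091073896), np.float64(0.09449553930289654)) 48.02 qv 0.001
1.0 False start 0.46 -7.96 end 0.45 -8.29 (np.float64(0.9968638418095686), np.float64(0.09452301239986954)) 48.48 qv 0.002
0.9 True start 0.77 -8.27 end 0.48 -0.34 (np.float64(0.9579750967135282), np.float64(0.09440185872122152)) 48.73 qv 0.013
0.8 True start 0.48 -0.33 end 0.64 0.98 (np.float64(0.9374211595860877), np.float64(0.09430487559408605)) 48.98 qv 0.008
```

The radial force changes, which is pad slip, but the tangential drag never builds up. So this hinge is free, and the left and middle ones felt the same.

Run:
```python
from h import *
F0=np.load("F0.npy"); n="right"
a=swing(n,F0,.937,.02,step=.13,feed=.08)
a=swing(n,F0,a,-.03,step=.012,lim=4.5)
robot.command_gripper(.085); P=robot.get_obs()["ee_pos"]; robot.servo_line(P+[0,0,.19],feed=.2)
g=cams.grab_frame("wrist"); s=cams.grab_frame("scene")
for m in YS:
  for G,k in((g,"wrist"),(s,"scene")):
    u,v=proj(G,hp(m,0)+[0,0,.008])[0].round().astype(int)
    if 3<u<508 and 3<v<380: print(m,k,(G["R"].T@(ray(G,u,v)*np.median(G["range_z"][v-1:v+2,u-1:u+2])-G["t"])).round(4),hp(m,0).round(4))
cv2.imwrite("pics/s2.png",cv2.resize(s["image"][130:250,150:350,::-1],None,fx=4,fy=4,interpolation=cv2.INTER_CUBIC))
print(robot.get_obs()["t"])
```

```text
0.822 act 0.818 R 94.6 res 0.87 rad -6.14 w 41.0 t 49.27
0.708 act 0.704 R 94.6 res 0.64 rad -5.88 w 41.3 t 49.58
0.593 act 0.590 R 94.6 res 0.55 rad -5.21 w 41.0 t 49.88
0.479 act 0.475 R 94.6 res 1.07 rad -4.77 w 41.1 t 50.19
0.364 act 0.360 R 94.6 res 0.61 rad -4.07 w 41.0 t 50.50
0.249 act 0.245 R 94.7 res 0.61 rad -3.58 w 41.6 t 50.81
0.135 act 0.130 R 94.7 res 0.62 rad -3.56 w 41.0 t 51.12
0.020 act 0.017 R 94.8 res 0.99 rad -3.04 w 41.1 t 51.42
0.010 act 0.011 R 94.7 res -5.22 rad -0.61 w 41.3 t 51.70
LIM
left wrist [0.4924 0.0108 0.0555] [0.492  0.0106 0.048 ]
left scene [0.4945 0.0126 0.0556] [0.492  0.0106 0.048 ]
middle wrist [ 0.4702 -0.1019  0.0555] [ 0.4699 -0.1023  0.048 ]
middle scene [ 0.4689 -0.1043  0.0561] [ 0.4699 -0.1023  0.048 ]
right wrist [ 0.448  -0.215   0.0555] [ 0.4477 -0.2151  0.048 ]
right scene [ 0.4479 -0.2153  0.056 ] [ 0.4477 -0.2151  0.048 ]
53.4333
```

View pics/s2.png

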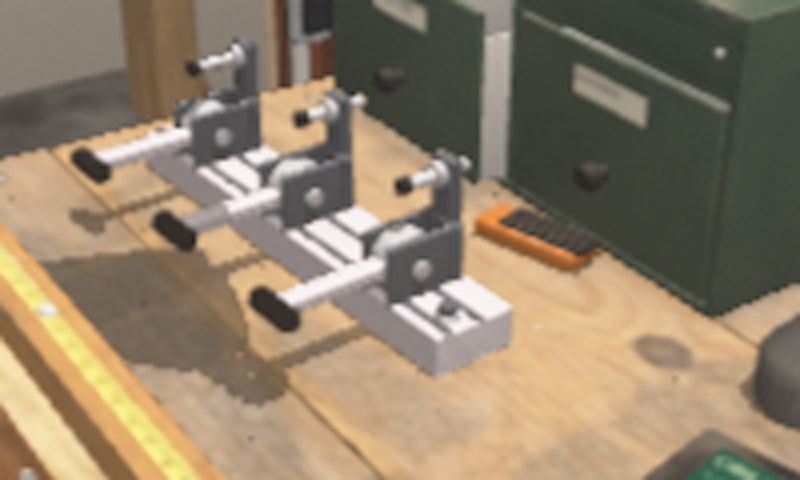

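All three arms lie level (handle tops at z≈55.5 mm), and the hex keys and the other bystanders in view haven't moved. I'm handing in.

```bash
python3 -c "
from plant import robot
print(robot.close_job())"
```

```text
the job is handed in; nothing more can be done
None
```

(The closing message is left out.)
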